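# Hang the board carrier on both hooks

### The arm

A 6-joint arm with a two-finger parallel gripper is mounted at the origin on the work surface. World frame = base frame: x ahead of the robot, y to its left, z up, the work surface at z = 0. Lengths are in mm, angles in rad, forces in N, time in s.
With the tool pointing down it reaches from about 350 to 925 mm from the base axis. Payload 6.4 kg.
Tool frame: the origin (TCP) lies at the very end of the fingers, on their centre line; the grasp point (between the pads) lies 19 mm behind it; z points along the fingers, y is the line along which they close (so a half turn about z gives the same grasp; the last joint's range is limited). The gripper opens to 94 mm and grips with 3 to 60 N. Pads are 16 mm wide; open, the fingers measure 119 mm over their backs; the gripper's body (75 mm by 177 mm) begins 78 mm behind the grasp point.
Start: joints at [1.16, 0.245, 1.558, -0, 1.339, -0.174], TCP at [152.482, 631.873, 205.455] pointing down, gripper open.
Joint ranges: [-3.13, 3.13], [-1.02, 2.26], [0.13, 2.54], [-0.95, 4.09], [0.21, 2.88], [-2.74, 2.74]. Speed limits (rad/s): [2.57, 2.57, 3.14, 3.14, 3.14, 3.14].

### API

Orientations are given as [roll, pitch, yaw] about the fixed x, y, z axes, in that order (R = Rz(yaw) Ry(pitch) Rx(roll)).
In Python, from station import observe, snapshot, camera_params, sign_off gives the robot as it stands.
- The arm moves only by the tool arm_command, never from a script. Its argument "motion" is a list of rows, each a list of 5 numbers: the opening in per cent of the stroke, from 0 (shut) to 100 (fully open), then the shift along the tool's x, y, z in m, then the turn about the tool's z in rad. A call has 1 to 5 rows; each row shifts and turns the commanded pose from where the row before left it, along the tool's axes as they then stand; what a row does not reach is not made up. A row lasts 1/12 s, in which the tool goes at most 41.7 mm and 7.16 degrees, less where a joint would pass 70% of its speed; a pose out of reach is approached as far as the arm can. A call with a gripper value outside its range is refused whole. The fingers move at their own pace and stop on an object; the grip force is fixed at half the most. Time passes only in rows, so rows that do not move let the fingers close. It gives the time, the measured TCP pose, the force, the opening and the grip force at its end, in the units of the state.
- observe(): the state, without advancing time (a new reading comes with each control period).
- snapshot(name): name is "scene" or "top"; returns (picture, depth): 480x640x3 uint8, red, green, blue; 480x640 float32, mm along the optical axis (not along the pixel's ray), 0 where there is no reading.
- camera_params(name): a dict with "fovy" (degrees; the focal length in pixels is half the picture's height over the tangent of half this angle, whatever the lens; pixels are square), "cx", "cy" (the principal point, pixels), "extrinsics" (4x4, takes a point from world to camera coordinates). Camera axes: x right, y down, z forward; pixel columns grow to the right and rows downward; lengths in mm; the calibration is good to about 2 mm. A picture is of the moment at which its call begins. camera_params takes no time and is no camera call.
- sign_off(): hands the job in; it is judged then, once.
The state is a dict: "time": time; "joints": joint angles; "qd": joint speeds; "joint_torque": joint torques, N m; "position": TCP position; "eef_rot": TCP orientation; "contact_force": force on the tool from outside, world axes, zero at the start; "wrist_torque": the same for the moment, N m; "gripper_width": finger opening in mm; "finger_force": force on a finger pad.
Only numpy, scipy, OpenCV 4.12 (cv2) and the standard library are available. Lean on these libraries where they do the work, as an engineer would, in place of code of your own. Each camera call takes 0.05 s, during which the arm holds its last target. There are 200 camera calls.

### The job

Pick up the circuit board carrier by its tab and hang it by its two lugs on the two hooks of the stand. Press it down gently, without forcing the hooks, until both lugs are fully home under their spring catches, and let go only once both are caught. Leave everything else on the bench as it is.

Things in the scene. Friction and masses are not known exactly. Their poses are not given: they have to be found in the camera images.
- carrier: Board carrier: aluminium frame with three small green circuit boards, 0.28-0.42 kg, standing on two feet (70 mm long in x, at y +-72 mm). Origin: centre of its underside; z up, y along its width; same either way round. Shoulder bar on top: 160 mm long in y, 28 mm deep in x, z 80-90 mm, with a lug at each end and a grip tab on its middle. Below the bar it is at most 156 mm wide.
- carrier_tab (a point): Point inside the carrier's upright grip tab (10 mm thick along the carrier's x, 40 mm wide in y, from the shoulder bar to 38 mm above it): 115 mm above the carrier's underside, 25 mm above the shoulder bar, 13 mm below the tab's top. Pinch across the thickness.
- carrier_lug (a point): Centre of one of the carrier's two lugs, at its y +100 mm: round steel pin, 10 mm in diameter, along y, axis 85 mm above the carrier's underside, sticking out from y 80 to 117.5 mm. The other lug is its mirror image at y -100 mm.
- stand: Hanging stand, fixed: dark steel foot, two posts (14 mm thick, 207 mm high, at x +85, y +-75 mm), and a rail with two steel hooks clamped to the posts by hand: the hook floors lie 110 to 190 mm above the bench, both alike, NOT measured. Push it with 25 N at most. Origin: on the bench below the middle between the hooks' slots; x from hook tips to posts, y along the rail, z up.
- below_left_hook (a point): On the bench, straight below the slot of the hook at the stand's y +100 mm; the other hook is alike at y -100 mm. Hooks: slick, 12 mm wide in y, slot 13 mm wide in x, open upward, for one lug; the upturned tip on the -x side flares out and ends 24 mm above the hook floor. The catch housing on the +x side rises 26 mm above the floor; the rail is at x 60-72 mm, 4 mm above the floor.
- below_right_hook (a point): On the bench, straight below the other hook (y -100 mm). Catch of each hook: a sprung, sloped nose on the +x side. It meets the lug when the lug's axis is 23 mm above the hook floor, yields, and snaps over it at 6 mm; the lug is stopped by the floor at 5 mm. The two are unequally stiff; to pass both takes 10 to 16 N in all; the carrier's weight alone does not do it.
- seat_left (a joint): White sprung pad in the floor of the hook at the stand's y +100 mm, in m: 0 = up (5 mm proud of the floor), 0.005 = flush; 1.2 N per mm. With the lug caught it stays above 0.0028; under a lug that is not caught it stays below 0.002.
- seat_right (a joint): The same pad in the hook at the stand's y -100 mm.
- solder_reel: Bystander, to be left alone: steel solder reel, 54 mm across, 40 mm high. Origin: its underside, on the bench.
- screwdriver: Bystander, to be left alone: screwdriver lying flat, 160 mm long. Origin: its underside, on the bench.
- flux_bottle: Bystander, to be left alone: small white bottle, 34 mm across, 75 mm high. Origin: its underside, on the bench.
- tweezers: Bystander, to be left alone: steel tweezers lying flat, 130 mm long. Origin: its underside, on the bench.
- parts_tray: Bystander, to be left alone: low black tray with compartments, 90 x 130 x 22 mm. Origin: its underside, on the bench.
- tip_cleaner: Bystander, to be left alone: dark steel pot, 64 mm across, 45 mm high. Origin: its underside, on the bench.
- brush: Bystander, to be left alone: brush lying flat, 140 mm long. Origin: its underside, on the bench.
Mind the look-alikes: they are no part of the job. Of the things shaped like the carrier, the aluminium one is meant.

How it is judged:
By the outcome, as a careful person would: the job done as asked, in the order asked, and still so for the second after the job is handed in, with the robot touching nothing.
It also fails if it takes over 58 s, if anything falls off the work surface, if the arm or the gripper's body presses on something with over 40 N, if the wrist force passes 120 N, or if a joint passes its speed limit or range.

## Working session

There is one attempt and no reset: what is moved stays moved. The work goes in short steps, Python scripts to look and compute and a tool call to move; the robot and the scene stay as the last step left them, time stands still between calls to the robot, and variables do not carry over. Pictures are saved under pics/ and viewed, at most 10 in all, crops included, and the job is handed in when it is done.

Besides the shell and the picture viewer there is one more tool, called after "Request:" by a JSON object that holds its "op" and its "data", one argument or row to a line. arm_command: Moves the arm, as the interface text tells. Its arguments: {"type":"object","properties":{"motion":{"type":"array","items":{"type":"array","items":{"type":"number"}}}},"required":["motion"]}

```bash
mkdir -p pics; ls; python3 - <<'E'
from station import *
import cv2,numpy as np
for n in("scene","top"):
    p,d=snapshot(n); cv2.imwrite(f"pics/{n}0.png",p[:,:,::-1]); np.save(f"{n}0.npy",d); c=camera_params(n); print(n,c["fovy"],c["cx"],c["cy"],np.round(c["extrinsics"],4).tolist(),{k:v for k,v in c.items() if k not in("fovy","cx","cy","extrinsics")})
s=observe();print(s)
E
```

```text
pics
scene 57.26458788933958 325.21605142919714 242.76325855390007 [[0.7852, 0.6192, -0.0015, -436.3858], [0.4867, -0.6186, -0.6168, -198.9976], [-0.3829, 0.4836, -0.7871, 1304.4521], [0.0, 0.0, 0.0, 1.0]] {}
top 54.195250660238926 315.95835492381815 241.639114163351 [[0.0031, -1.0, 0.0052, 3.4361], [-0.9893, -0.0038, -0.1457, 542.9178], [0.1457, -0.0047, -0.9893, 1253.4123], [0.0, 0.0, 0.0, 1.0]] {}
{'time': 0.1, 'joints': array([ 1.15990030e+00,  2.45671028e-01,  1.55884790e+00, -1.59523831e-06,
        1.33869793e+00, -1.74123333e-01]), 'qd': array([ 0.00181564, -0.00014   , -0.00347373,  0.00045515,  0.00164344,
       -0.00091807]), 'joint_torque': array([ 2.30305641e-04, -4.16920280e+01, -3.15523088e+01,  6.86876639e-02,
        3.09964700e-02, -4.28992769e-05]), 'position': array([152.2674532 , 631.38018549, 204.52614535]), 'eef_rot': array([-3.13999274e+00, -2.79856393e-04,  2.90482010e+00]), 'contact_force': array([ 0.38623608,  0.51336953, -0.11717052]), 'wrist_torque': array([-0.01292864, -0.00902304,  0.00522087]), 'finger_force': 0.0, 'gripper_width': 93.75907169276307}
```

View pics/scene0.png

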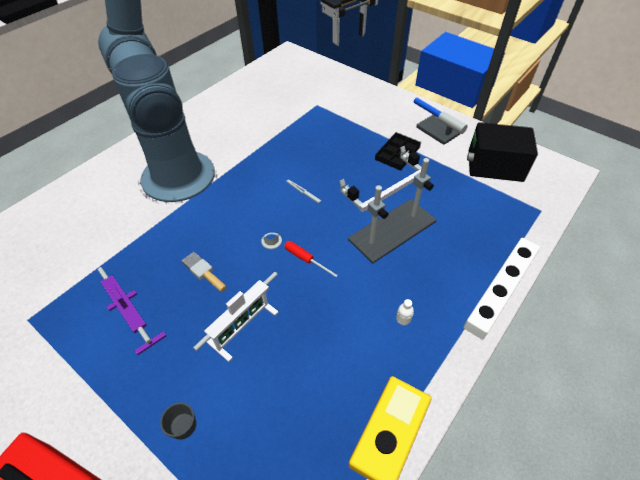

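View pics/top0.png

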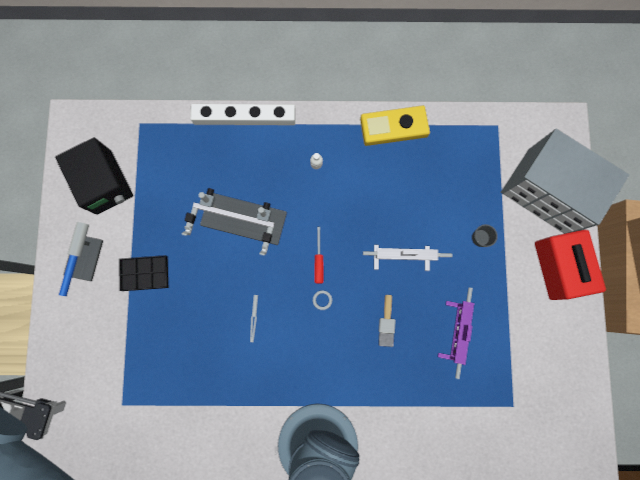

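The top view shows two things shaped like the carrier. One is the white/aluminium frame with green boards, at top (408,255) and scene (237,315). The other is the purple one, at top (463,332) and scene (130,310). The aluminium frame fits the description. The stand is at top (235,218). Next I'll confirm this in one crop and measure.

```bash
cat > h.py <<'E'
import numpy as np,cv2
from station import *
def rays(n):
    c=camera_params(n);f=240/np.tan(np.radians(c["fovy"]/2));E=np.array(c["extrinsics"])
    return c,f,E
def cloud(n,d):
    c,f,E=rays(n);v,u=np.mgrid[:480,:640]
    P=np.stack([(u-c["cx"])/f*d,(v-c["cy"])/f*d,d],-1)
    W=(P-E[:3,3])@E[:3,:3]; W[d==0]=np.nan; return W
def onplane(n,uv,z):
    c,f,E=rays(n);uv=np.atleast_2d(uv).astype(float)
    r=np.c_[(uv[:,0]-c["cx"])/f,(uv[:,1]-c["cy"])/f,np.ones(len(uv))]@E[:3,:3];o=-E[:3,:3].T@E[:3,3]
    return o+r*((z-o[2])/r[:,2])[:,None]
def proj(n,P):
    c,f,E=rays(n);q=np.atleast_2d(P)@E[:3,:3].T+E[:3,3];return np.c_[q[:,0]/q[:,2]*f+c["cx"],q[:,1]/q[:,2]*f+c["cy"]]
E
python3 - <<'E'
from h import *
I={n:cv2.imread(f"pics/{n}0.png") for n in("scene","top")}
a=cv2.resize(I["scene"][255:365,90:290],(800,440),interpolation=cv2.INTER_CUBIC)[:, :800]
cv2.imwrite("pics/c1.png",a)
b=cv2.resize(I["scene"][135:265,325:450],(577,600),interpolation=cv2.INTER_CUBIC);cv2.imwrite("pics/c2.png",b)
for n,box in(("top",(355,235,460,275)),("scene",(185,260,290,370))):
    W=cloud(n,np.load(f"{n}0.npy"));u0,v0,u1,v1=box;w=W[v0:v1,u0:u1].reshape(-1,3)
    for lo,hi in((-10,10),(70,82),(82,100),(100,118),(118,140)):
        m=(w[:,2]>lo)&(w[:,2]<hi);q=w[m]
        if len(q)>5:
            r=cv2.minAreaRect(q[:,:2].astype(np.float32));print(n,lo,hi,len(q),np.round(np.median(q,0),1),np.round(r[0],1),np.round(r[1],1),round(r[2],1))
for n,box in(("top",(170,175,300,265)),("scene",(325,135,450,270))):
    W=cloud(n,np.load(f"{n}0.npy"));u0,v0,u1,v1=box;w=W[v0:v1,u0:u1].reshape(-1,3)
    print(n,np.histogram(w[:,2],bins=np.arange(-10,250,10)))
E
```

```text
top -10 10 3395 [ 505.9 -253.2    0.6] [ 513.3 -254.1] [112.9 298.8] 0.0
top 70 82 6 [ 491.4 -231.9   80.4] [ 492.2 -233.7] [ 6.2 20.4] 23.2
top 82 100 670 [ 503.6 -230.5   89.6] [ 504.5 -235.4] [234.   28.9] 89.0
top 100 118 14 [ 500.2 -218.1  103.4] [ 500.4 -233.2] [40.4  6.7] 78.1
top 118 140 77 [ 504.2 -234.7  127. ] [ 504.7 -234.3] [39.4 10.7] 89.4
scene -10 10 8949 [ 482.  -227.4    1.2] [ 454.3 -218.7] [261.8 299.4] 41.1
scene 70 82 10 [ 517.7 -251.7   81.3] [ 517.3 -238.4] [151.8   2.3] 88.2
scene 82 100 1082 [ 508.5 -251.5   90. ] [ 505.7 -234.2] [235.7  30.6] 88.9
scene 100 118 81 [ 509.6 -236.4  109.8] [ 509.2 -235.4] [40.6  8.1] 79.2
scene 118 140 134 [ 507.7 -236.   127.5] [ 505.4 -234.9] [11.5 40.4] 0.2
top (array([4071, 4882, 1412,    1,    0,    0,    1,    1,    2,    4,    1,
          1,    0,    1,   47,  487,  407,  136,  110,   13,   13,   57,
          4,    0,    0]), array([-10,   0,  10,  20,  30,  40,  50,  60,  70,  80,  90, 100, 110,
       120, 130, 140, 150, 160, 170, 180, 190, 200, 210, 220, 230, 240]))
scene (array([2622, 9524, 2568,  176,   23,   29,   28,   31,   32,   31,   28,
         33,   26,    4,  161,  514,  504,  165,  141,   40,   37,   72,
          1,    0,    0]), array([-10,   0,  10,  20,  30,  40,  50,  60,  70,  80,  90, 100, 110,
       120, 130, 140, 150, 160, 170, 180, 190, 200, 210, 220, 230, 240]))
```

View pics/c1.png

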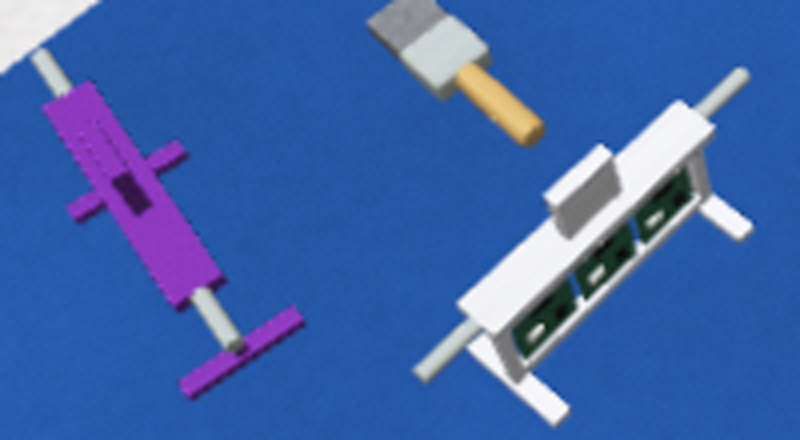

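View pics/c2.png

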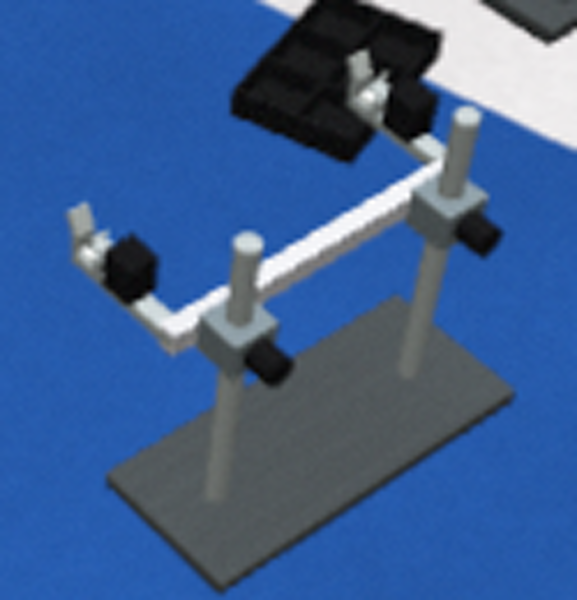

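The crops confirm it. The white aluminium frame with three green boards stands upright, with its tab near crop (585,190), while the purple one is a lookalike lying down. The stand's hooks have black catch housings (crop 130,265 and 412,108) and pale tips on the side away from the posts. Next I'll measure the stand.

```bash
python3 - <<'E'
from h import *
for n,box in(("top",(170,175,300,265)),("scene",(325,135,450,270))):
    W=cloud(n,np.load(f"{n}0.npy"));u0,v0,u1,v1=box;W=W[v0:v1,u0:u1];I=cv2.imread(f"pics/{n}0.png")[v0:v1,u0:u1].astype(int)
    z=W[...,2];mx=I.max(2)
    def comp(name,m,mn=4):
        k,L=cv2.connectedComponents(m.astype(np.uint8),connectivity=8)
        for i in range(1,k):
            q=W[L==i]
            if len(q)<mn: continue
            r=cv2.minAreaRect(q[:,:2].astype(np.float32))
            vv,uu=np.nonzero(L==i)
            print(n,name,len(q),"uv",np.round([uu.mean()+u0,vv.mean()+v0],1),"ctr",np.round(r[0],1),np.round(r[1],1),round(r[2],1),"med",np.round(np.median(q,0),1),"z10/90",np.round(np.percentile(q[:,2],[10,90]),1))
    comp("post",z>197,3)
    comp("black",(mx<45)&(z>100))
    comp("bright",(mx>150)&(z>100)&(z<195))
E
```

```text
top post 33 uv [201.2 194.7] ctr [633.1 285.9] [13.8 12.1] 46.5 med [632.4 285.8 206.1] z10/90 [202.4 207.7]
top post 32 uv [260.5 209.8] ctr [596.4 140.5] [14.  12.3] 3.4 med [595.4 140.9 206.5] z10/90 [203.  210.3]
top black 6 uv [207.7 191.2] ctr [656.3 282.8] [ 2.8 10.2] 70.0 med [655.7 282.7 149.2] z10/90 [147.6 151.3]
top black 10 uv [211.7 192. ] ctr [655.2 273.5] [ 4.3 11.6] 75.9 med [655.3 274.  145.8] z10/90 [141.6 147.7]
top black 7 uv [264.1 205. ] ctr [620.3 138.9] [ 4.3 10.2] 75.3 med [620.7 138.4 149.2] z10/90 [146.8 153.1]
top black 10 uv [267.9 205.9] ctr [619.2 128.7] [10.4  5.4] 0.8 med [619.9 128.6 146.2] z10/90 [144.1 149.5]
top black 22 uv [192.9 218.8] ctr [581.5 315. ] [ 3.  18.1] 77.1 med [581.9 315.3 159.3] z10/90 [152.1 170.3]
top black 11 uv [269.  239.6] ctr [531.5 122.4] [ 5.3 18.9] 57.0 med [528.  122.6 161.1] z10/90 [148.7 173.5]
top bright 539 uv [232.5 213.9] ctr [601.7 217.3] [212.3  56. ] 76.6 med [597.4 219.4 149.3] z10/90 [145.1 154. ]
top bright 54 uv [187.5 227. ] ctr [561.7 329.7] [11.8 24.5] 71.6 med [561.1 328.5 157.4] z10/90 [145.  163.7]
t
[... 759 characters left out ...]
 z10/90 [152.1 172.9]
scene black 67 uv [382.4 213.1] ctr [620.4 133.5] [15.8 19.2] 70.7 med [621.  130.7 147.6] z10/90 [140.1 150.9]
scene bright 11 uv [402.7 148.6] ctr [545.6 333.8] [4.8 6.7] 79.6 med [545.8 333.7 164.7] z10/90 [160.8 169. ]
scene bright 25 uv [405.4 154.8] ctr [558.6 329.7] [ 9.7 18. ] 64.9 med [559.  328.7 157. ] z10/90 [145.  160.1]
scene bright 283 uv [405.1 180.9] ctr [615.3 233.5] [183.8  57. ] 85.3 med [604.2 256.6 150.3] z10/90 [147.1 155.3]
scene bright 56 uv [343.9 185.3] ctr [504.6 138.8] [13.7 27.1] 79.2 med [502.3 137.8 160.8] z10/90 [147.2 168.9]
scene bright 163 uv [369.  203.1] ctr [579.6 137.3] [47.2 58.5] 74.2 med [577.3 132.1 151.2] z10/90 [145.2 155.7]
```

Measurements so far:
- **Carrier:** tab at about (505, -234.5), yaw about -1°.
- **Stand:** yaw about -14°, origin about (532, 234), hook floor about 146 mm.

I'll start by turning the tool to the carrier.

Request:
{"op": "arm_command", "data": {
  "motion": [
    [100, 0, 0, 0, 0.123],
    [100, 0, 0, 0, 0.123],
    [100, 0, 0, 0, 0.123],
    [100, 0, 0, 0, 0.123],
    [100, 0, 0, 0, 0.123]
  ]
}}

```text
time: 0.52
position: [152.3, 631.5, 204.8]
eef_rot: [-3.141, 0.001, 2.284]
contact_force: [0.3, -0.5, 0.4]
gripper_width: 94.0
finger_force: 0.0
```

Request:
{"op": "arm_command", "data": {
  "motion": [
    [100, 0, 0, 0, 0.123],
    [100, 0, 0, 0, 0.123],
    [100, 0, 0, 0, 0.123],
    [100, 0, 0, 0, 0.123],
    [100, 0, 0, 0, 0.123]
  ]
}}

```text
time: 0.93
position: [152.3, 631.5, 204.8]
eef_rot: [-3.141, 0.001, 1.669]
contact_force: [0.5, -0.1, 0.8]
gripper_width: 93.9
finger_force: 0.0
```

Request:
{"op": "arm_command", "data": {
  "motion": [
    [100, 0, 0, 0, 0.122],
    [100, 0, 0, 0, 0]
  ]
}}

```text
time: 1.1
position: [152.4, 631.5, 204.8]
eef_rot: [-3.141, 0.001, 1.551]
contact_force: [-0.3, -0.0, -0.4]
gripper_width: 94.1
finger_force: 0.0
```

```bash
python3 - <<'E'
from h import *
# refine stand yaw: rail edges (line fit on points near rail top), both views
for n,box in(("top",(170,175,300,265)),("scene",(325,135,450,270))):
    W=cloud(n,np.load(f"{n}0.npy"));u0,v0,u1,v1=box;w=W[v0:v1,u0:u1].reshape(-1,3)
    O=np.array([532.4,234.3])
    for t in(-13.4,-14.3):
        a=np.radians(t);X=np.array([np.cos(a),np.sin(a)]);Y=np.array([-np.sin(a),np.cos(a)])
        s=np.c_[(w[:,:2]-O)@X,(w[:,:2]-O)@Y,w[:,2]]
        m=(s[:,0]>52)&(s[:,0]<76)&(abs(s[:,2]-150)<3)&(abs(s[:,1])<105);q=s[m]
        print(n,t,m.sum(),"slope deg",np.degrees(np.polyfit(q[:,1],q[:,0],1)[0]).round(2),"x",np.percentile(q[:,0],[3,50,97]).round(1),"y",q[:,1].min().round(1),q[:,1].max().round(1),"z",np.median(q[:,2]).round(1))
    for side in(1,-1):
        h=s[(abs(s[:,1]*side-100)<16)&(abs(s[:,0])<40)&(s[:,2]>120)]
        for lo in range(-24,36,4):
            c=h[(h[:,0]>=lo)&(h[:,0]<lo+4)]
            if len(c): print(side,lo,len(c),"y",c[:,1].min().round(),c[:,1].max().round(),"zmax",np.percentile(c[:,2],[10,50,90]).round(1))
print(observe()["position"],observe()["eef_rot"],observe()["joints"])
E
```

```text
top -13.4 333 slope deg 0.57 x [59.  65.6 73.3] y -103.9 104.2 z 149.5
top -14.3 333 slope deg -0.08 x [59.7 65.6 73.6] y -104.3 103.8 z 149.5
1 -20 2 y 101.0 103.0 zmax [168.5 168.7 169. ]
1 -16 8 y 94.0 106.0 zmax [166.8 169.1 170. ]
1 -12 11 y 93.0 105.0 zmax [140.7 162.6 165.4]
1 -8 8 y 94.0 106.0 zmax [142.2 148.6 158.3]
1 -4 12 y 94.0 106.0 zmax [143.8 147.5 157. ]
1 0 12 y 94.0 106.0 zmax [145.1 161.3 163.3]
1 4 12 y 94.0 105.0 zmax [140.3 153.8 166.9]
1 8 11 y 93.0 104.0 zmax [147.6 157.3 158.9]
1 12 10 y 94.0 105.0 zmax [143.6 156.7 159.7]
1 16 20 y 90.0 110.0 zmax [150.8 162.1 170.9]
1 20 18 y 90.0 110.0 zmax [160.1 169.7 173.5]
1 24 17 y 89.0 108.0 zmax [158.1 170.2 173.9]
1 28 17 y 89.0 108.0 zmax [157.3 169.7 173.3]
1 32 14 y 89.0 111.0 zmax [158.5 170.2 172.8]
-1 -20 1 y -97.0 -97.0 zmax [168.4 168.4 168.4]
-1 -16 7 y -105.0 -95.0 zmax [166.8 168.9 170.2]
-1 -12 11 y -105.0 -93.0 zmax [143.1 163.9 166.4]
-1 -8 4 y -106.0 -97.0 zmax [145.4 152.9 159. ]
-1 -4 8 y -104.0 -94.0 zmax [144.6 149.  151.2]
-1 0 11 y -106.0 -97.0 zmax [147.7 161.3 163.9]
-1 4 9 y -106.0 -95.0 zm
[... 1315 characters left out ...]
94.0 zmax [140.7 152.3 160.1]
-1 -4 7 y -105.0 -100.0 zmax [140.1 146.2 150.9]
-1 0 11 y -105.0 -95.0 zmax [139.7 153.5 161.8]
-1 4 16 y -105.0 -96.0 zmax [142.7 158.1 167.4]
-1 8 11 y -106.0 -101.0 zmax [141.1 150.1 157.9]
-1 12 3 y -105.0 -104.0 zmax [144.7 155.3 158.4]
-1 16 7 y -107.0 -95.0 zmax [145.7 170.9 172.7]
-1 20 19 y -110.0 -91.0 zmax [151.5 170.1 173.1]
-1 24 16 y -110.0 -90.0 zmax [151.3 170.5 172.2]
-1 28 18 y -110.0 -92.0 zmax [153.4 171.  172.8]
-1 32 19 y -109.0 -88.0 zmax [151.9 168.8 172.9]
[152.36753706 631.54590266 204.83610311] [-3.14115493e+00  9.92963539e-04  1.55078512e+00] [1.15984815e+00 2.45495529e-01 1.55848024e+00 2.70510984e-05
 1.33870173e+00 1.17985333e+00]
```

Request:
{"op": "arm_command", "data": {
  "motion": [
    [100, -0.0373, 0.0161, 0, 0],
    [100, -0.0373, 0.0161, 0, 0],
    [100, -0.0373, 0.0161, 0, 0],
    [100, -0.0373, 0.0161, 0, 0],
    [100, -0.0373, 0.0161, 0, 0]
  ]
}}

```text
time: 1.52
position: [229.7, 442.1, 205.0]
eef_rot: [-3.141, 0.001, 1.557]
contact_force: [2.3, 0.6, 0.6]
gripper_width: 93.9
finger_force: 0.0
```

Request:
{"op": "arm_command", "data": {
  "motion": [
    [100, -0.0373, 0.0161, 0, 0],
    [100, -0.0373, 0.0161, 0, 0],
    [100, -0.0373, 0.0161, 0, 0],
    [100, -0.0373, 0.0161, 0, 0],
    [100, -0.0373, 0.0161, 0, 0]
  ]
}}

```text
time: 1.93
position: [306.7, 254.3, 205.3]
eef_rot: [3.141, -0.0, 1.557]
contact_force: [-0.1, 0.2, -0.0]
gripper_width: 93.9
finger_force: 0.0
```

Request:
{"op": "arm_command", "data": {
  "motion": [
    [100, -0.0373, 0.0161, 0, 0],
    [100, -0.0373, 0.0161, 0, 0],
    [100, -0.0373, 0.0161, 0, 0],
    [100, -0.0373, 0.0161, 0, 0],
    [100, -0.0373, 0.0161, 0, 0]
  ]
}}

```text
time: 2.35
position: [384.0, 66.1, 205.6]
eef_rot: [3.141, -0.0, 1.556]
contact_force: [1.8, 0.3, 0.3]
gripper_width: 94.0
finger_force: 0.0
```

Request:
{"op": "arm_command", "data": {
  "motion": [
    [100, -0.0373, 0.0161, 0, 0],
    [100, -0.0373, 0.0161, 0, 0],
    [100, -0.0373, 0.0161, 0, 0],
    [100, -0.0373, 0.0161, 0, 0],
    [100, -0.0373, 0.0161, 0, 0]
  ]
}}

```text
time: 2.77
position: [461.2, -122.0, 205.3]
eef_rot: [3.142, -0.0, 1.556]
contact_force: [0.9, 0.5, 1.4]
gripper_width: 94.4
finger_force: 0.0
```

Request:
{"op": "arm_command", "data": {
  "motion": [
    [100, -0.0373, 0.0161, 0, 0],
    [100, -0.0373, 0.0161, 0, 0],
    [100, -0.0373, 0.0161, 0, 0],
    [100, 0, 0, 0, 0]
  ]
}}

```text
time: 3.1
position: [508.3, -238.1, 204.5]
eef_rot: [-3.141, 0.001, 1.551]
contact_force: [-0.0, -1.1, 0.1]
gripper_width: 94.2
finger_force: 0.0
```

Request:
{"op": "arm_command", "data": {
  "motion": [
    [100, 0.0036, -0.0034, 0.03, 0],
    [100, 0, 0, 0.03, 0],
    [100, 0, 0, 0.02, 0],
    [100, 0, 0, 0.01, 0],
    [100, 0, 0, 0, 0]
  ]
}}

```text
time: 3.52
position: [502.3, -227.4, 112.8]
eef_rot: [-3.137, -0.003, 1.555]
contact_force: [0.7, 1.0, -0.4]
gripper_width: 94.0
finger_force: 0.0
```

```bash
python3 - <<'E'
from h import *
print(observe()["position"],observe()["contact_force"])
p,d=snapshot("scene");cv2.imwrite("pics/s1.png",cv2.resize(p[200:380,150:340,::-1],(633,600),interpolation=cv2.INTER_CUBIC))
E
```

```text
[ 502.25019508 -227.40695694  112.75024205] [ 0.68320338  0.96786917 -0.36330757]
```

View pics/s1.png

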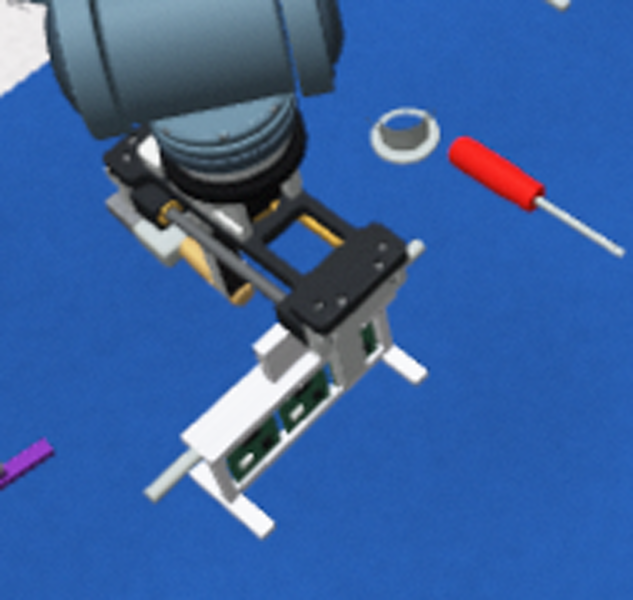

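The gripper straddles the tab (crop 285,350) but sits a few mm towards +y, and it is still settling.

Request:
{"op": "arm_command", "data": {
  "motion": [
    [100, 0, 0, 0, 0],
    [100, 0, 0, 0, 0],
    [100, 0, 0, 0, 0]
  ]
}}

```text
time: 3.82
position: [504.9, -229.5, 117.2]
eef_rot: [3.139, 0.002, 1.553]
contact_force: [-0.5, 0.2, 0.8]
gripper_width: 94.1
finger_force: 0.0
```

Request:
{"op": "arm_command", "data": {
  "motion": [
    [100, -0.003, 0, 0.008, 0],
    [100, -0.002, 0, 0.008, 0],
    [100, 0, 0, 0.003, 0],
    [100, 0, 0, 0, 0],
    [100, 0, 0, 0, 0]
  ]
}}

```text
time: 4.23
position: [503.5, -233.7, 95.8]
eef_rot: [-3.141, -0.001, 1.553]
contact_force: [0.8, 0.6, 0.0]
gripper_width: 93.8
finger_force: 0.0
```

Request:
{"op": "arm_command", "data": {
  "motion": [
    [100, 0, 0, 0, 0],
    [100, 0, 0, 0, 0],
    [100, 0, 0, 0, 0]
  ]
}}

```text
time: 4.48
position: [504.1, -234.0, 96.7]
eef_rot: [3.141, 0.0, 1.553]
contact_force: [-0.0, -0.1, -0.5]
gripper_width: 93.9
finger_force: 0.0
```

Aligned. Closing now; small position errors will be taken up by the fingers.

Request:
{"op": "arm_command", "data": {
  "motion": [
    [40, 0, 0, 0, 0],
    [25, 0, 0, 0, 0],
    [18, 0, 0, 0, 0],
    [14, 0, 0, 0, 0],
    [10, 0, 0, 0, 0]
  ]
}}

```text
time: 4.9
position: [503.9, -233.9, 96.5]
eef_rot: [3.142, 0.0, 1.553]
contact_force: [0.7, 0.9, 0.1]
gripper_width: 64.2
finger_force: 0.0
```

Request:
{"op": "arm_command", "data": {
  "motion": [
    [0, 0, 0, 0, 0],
    [0, 0, 0, 0, 0],
    [0, 0, 0, 0, 0],
    [0, 0, 0, 0, 0],
    [0, 0, 0, 0, 0]
  ]
}}

```text
time: 5.32
position: [503.9, -233.9, 96.4]
eef_rot: [3.142, 0.0, 1.553]
contact_force: [-0.3, -0.5, 0.1]
gripper_width: 30.9
finger_force: 0.0
```

Request:
{"op": "arm_command", "data": {
  "motion": [
    [0, 0, 0, 0, 0],
    [0, 0, 0, 0, 0],
    [0, 0, 0, 0, 0],
    [0, 0, 0, 0, 0],
    [0, 0, 0, 0, 0]
  ]
}}

```text
time: 5.73
position: [503.9, -233.8, 96.4]
eef_rot: [3.142, -0.0, 1.553]
contact_force: [0.4, -0.3, -0.2]
gripper_width: 10.0
finger_force: 30.0
```

Gripped at 10 mm. Lifting gently.

Request:
{"op": "arm_command", "data": {
  "motion": [
    [0, 0, 0, -0.008, 0],
    [0, 0, 0, -0.016, 0],
    [0, 0, 0, -0.025, 0],
    [0, 0, 0, -0.025, 0],
    [0, 0, 0, -0.025, 0]
  ]
}}

```text
time: 6.15
position: [503.2, -233.4, 196.1]
eef_rot: [-3.14, -0.001, 1.553]
contact_force: [-0.1, -0.2, -4.0]
gripper_width: 9.6
finger_force: 30.0
```

Request:
{"op": "arm_command", "data": {
  "motion": [
    [0, 0, 0, -0.025, 0.04],
    [0, 0, 0, -0.025, 0.06],
    [0, 0, 0, -0.025, 0.06],
    [0, 0, 0, -0.025, 0.04],
    [0, 0, 0, -0.02, 0.028]
  ]
}}

```text
time: 6.57
position: [503.7, -233.8, 317.5]
eef_rot: [3.141, 0.0, 1.323]
contact_force: [1.3, -0.4, -2.3]
gripper_width: 10.3
finger_force: 30.0
```

Request:
{"op": "arm_command", "data": {
  "motion": [
    [0, 0, 0, -0.007, 0],
    [0, 0, 0, 0, 0],
    [0, 0, 0, 0, 0],
    [0, 0, 0, 0, 0]
  ]
}}

```text
time: 6.9
position: [503.1, -233.3, 320.1]
eef_rot: [-3.138, -0.001, 1.325]
contact_force: [-0.7, -0.5, -3.8]
gripper_width: 9.9
finger_force: 30.0
```

Request:
{"op": "arm_command", "data": {
  "motion": [
    [0, 0.0115, -0.0021, 0, 0],
    [0, 0.0115, -0.0022, 0, 0],
    [0, 0.023, -0.0043, 0, 0],
    [0, 0.023, -0.0043, 0, 0],
    [0, 0.023, -0.0043, 0, 0]
  ]
}}

```text
time: 7.32
position: [509.2, -138.3, 321.6]
eef_rot: [-3.14, -0.001, 1.325]
contact_force: [0.4, 0.8, -3.3]
gripper_width: 9.8
finger_force: 30.0
```

Request:
{"op": "arm_command", "data": {
  "motion": [
    [0, 0.023, -0.0043, 0, 0],
    [0, 0.023, -0.0043, 0, 0],
    [0, 0.023, -0.0043, 0, 0],
    [0, 0.023, -0.0043, 0, 0],
    [0, 0.023, -0.0043, 0, 0]
  ]
}}

```text
time: 7.73
position: [516.0, -21.3, 321.8]
eef_rot: [-3.14, -0.0, 1.326]
contact_force: [-0.4, -0.2, -2.5]
gripper_width: 10.0
finger_force: 30.0
```

Request:
{"op": "arm_command", "data": {
  "motion": [
    [0, 0.023, -0.0043, 0, 0],
    [0, 0.023, -0.0043, 0, 0],
    [0, 0.023, -0.0043, 0, 0],
    [0, 0.023, -0.0043, 0, 0],
    [0, 0.023, -0.0043, 0, 0]
  ]
}}

```text
time: 8.15
position: [522.9, 95.4, 321.8]
eef_rot: [-3.14, -0.0, 1.326]
contact_force: [0.4, -0.2, -3.8]
gripper_width: 9.7
finger_force: 30.0
```

Request:
{"op": "arm_command", "data": {
  "motion": [
    [0, 0.023, -0.0043, 0, 0],
    [0, 0.023, -0.0043, 0, 0],
    [0, 0.023, -0.0043, 0, 0],
    [0, 0.017, -0.003, 0, 0],
    [0, 0.012, -0.0021, 0, 0]
  ]
}}

```text
time: 8.57
position: [529.1, 195.1, 321.7]
eef_rot: [-3.14, -0.0, 1.327]
contact_force: [0.2, 0.2, -2.6]
gripper_width: 9.8
finger_force: 30.0
```

Request:
{"op": "arm_command", "data": {
  "motion": [
    [0, 0.011, -0.002, 0, 0],
    [0, 0.006, -0.001, 0, 0],
    [0, 0, 0, 0, 0],
    [0, 0, 0, 0, 0],
    [0, 0, 0, 0, 0]
  ]
}}

```text
time: 8.98
position: [531.6, 209.1, 322.4]
eef_rot: [3.142, 0.0, 1.324]
contact_force: [-0.5, -1.3, -3.4]
gripper_width: 9.9
finger_force: 30.0
```

Request:
{"op": "arm_command", "data": {
  "motion": [
    [0, 0, 0, 0, 0],
    [0, 0, 0, 0, 0],
    [0, 0, 0, 0, 0]
  ]
}}

```text
time: 9.23
position: [531.6, 209.2, 322.5]
eef_rot: [3.141, 0.0, 1.324]
contact_force: [0.6, -0.0, -3.4]
gripper_width: 9.9
finger_force: 30.0
```

Request:
{"op": "arm_command", "data": {
  "motion": [
    [0, 0.007, -0.0015, 0, 0],
    [0, 0.01, -0.0025, 0, 0],
    [0, 0.0075, -0.0015, 0.005, 0],
    [0, 0, 0, 0.015, 0],
    [0, 0, 0, 0.022, 0]
  ]
}}

```text
time: 9.65
position: [533.2, 236.5, 282.0]
eef_rot: [3.137, -0.002, 1.326]
contact_force: [0.5, 0.0, -3.2]
gripper_width: 10.0
finger_force: 30.0
```

Request:
{"op": "arm_command", "data": {
  "motion": [
    [0, 0, 0, 0.022, 0],
    [0, 0, 0, 0.022, 0],
    [0, 0, 0, 0.018, 0],
    [0, 0, 0, 0.012, 0],
    [0, 0, 0, 0.006, 0]
  ]
}}

```text
time: 10.07
position: [531.0, 235.3, 198.0]
eef_rot: [-3.138, 0.002, 1.326]
contact_force: [-0.5, -0.2, -4.0]
gripper_width: 9.7
finger_force: 30.0
```

Request:
{"op": "arm_command", "data": {
  "motion": [
    [0, 0, 0, 0, 0],
    [0, 0, 0, 0, 0],
    [0, 0, 0, 0, 0],
    [0, 0, 0, 0, 0],
    [0, 0, 0, 0, 0]
  ]
}}

```text
time: 10.48
position: [532.8, 235.0, 201.7]
eef_rot: [3.14, -0.001, 1.325]
contact_force: [-0.1, -0.5, -3.3]
gripper_width: 9.9
finger_force: 30.0
```

```bash
python3 - <<'E'
from h import *
s=observe();print(s["position"],s["eef_rot"])
for n,(u0,v0,u1,v1) in(("scene",(320,110,460,270)),("top",(165,170,305,275))):
    p,d=snapshot(n);np.save(f"{n}2.npy",d);cv2.imwrite(f"pics/{n}2f.png",p[:,:,::-1]);print(n)
    k=min(800/(u1-u0),600/(v1-v0));cv2.imwrite(f"pics/{n}2.png",cv2.resize(p[v0:v1,u0:u1,::-1],None,fx=k,fy=k,interpolation=cv2.INTER_CUBIC))
E
```

```text
[532.80184725 234.97983057 201.67916204] [ 3.13972413e+00 -9.73679250e-04  1.32472913e+00]
scene
top
```

View pics/scene2.png

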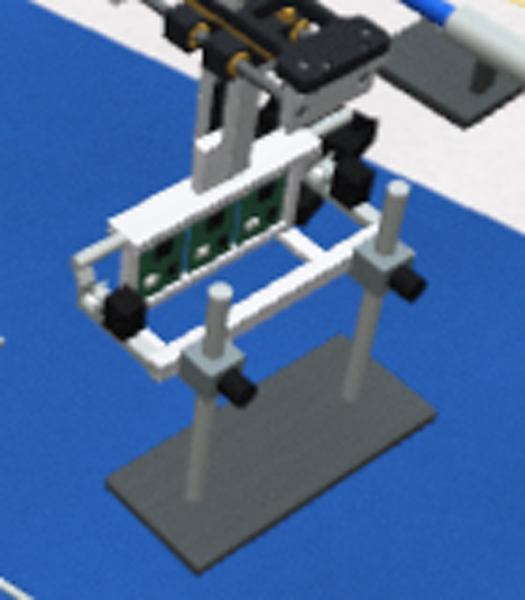

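View pics/top2.png

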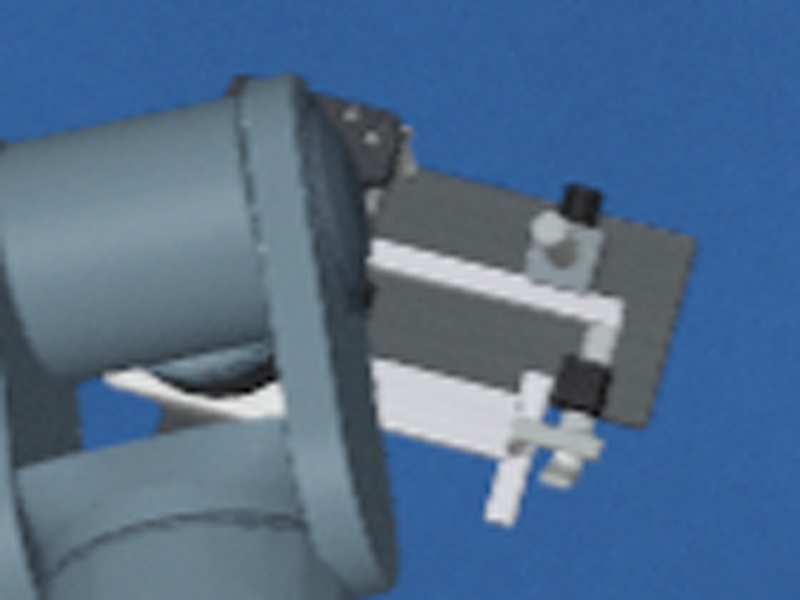

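The carrier is upright over the stand. In the top crop the right lug (555,438) sits between the tip (560,475) and the housing (580,385). Next I'll measure the lugs against the hooks in the same pictures.

```bash
python3 - <<'E'
from h import *
t=-0.2465;X=np.array([np.cos(t),np.sin(t)]);Y=np.array([-np.sin(t),np.cos(t)]);O=np.array([532.2,234.3])
for n in("scene","top"):
    W=cloud(n,np.load(f"{n}2.npy")).reshape(-1,3);s=np.c_[(W[:,:2]-O)@X,(W[:,:2]-O)@Y,W[:,2]]
    for nm,m in(("bar",(abs(s[:,1])<78)&(abs(s[:,2]-195)<4)&(abs(s[:,0])<30)),("lugL",(s[:,1]>84)&(s[:,1]<122)&(s[:,2]>180)&(s[:,2]<205)&(abs(s[:,0])<15)),("lugR",(s[:,1]<-84)&(s[:,1]>-122)&(s[:,2]>180)&(s[:,2]<205)&(abs(s[:,0])<15)),
      ("tipL",(abs(s[:,1]-100)<9)&(s[:,2]>155)&(s[:,2]<178)&(abs(s[:,0]+15)<7)),("tipR",(abs(s[:,1]+100)<9)&(s[:,2]>155)&(s[:,2]<178)&(abs(s[:,0]+15)<7)),
      ("houseL",(abs(s[:,1]-100)<14)&(s[:,2]>168)&(s[:,2]<178)&(abs(s[:,0]-28)<14)),("houseR",(abs(s[:,1]+100)<14)&(s[:,2]>168)&(s[:,2]<178)&(abs(s[:,0]-28)<14))):
        q=s[m]
        if len(q)>3:print(n,nm,len(q),"med",np.median(q,0).round(1),"x",np.percentile(q[:,0],[5,95]).round(1),"y",q[:,1].min().round(1),q[:,1].max().round(1),"z",np.percentile(q[:,2],[5,95]).round(1), "slope",np.degrees(np.polyfit(q[:,1],q[:,0],1)[0]).round(2))
s=observe();print(s["position"])
E
```

```text
scene bar 463 med [  6.1 -18.6 195.7] x [-10.7  15.2] y -77.9 78.0 z [192.2 198. ] slope 1.44
scene lugL 44 med [  3.  100.2 194.8] x [-1.8  6.5] y 84.1 118.3 z [189.8 196.5] slope -2.29
scene lugR 61 med [   3.7 -103.   194.2] x [-2.3  6. ] y -118.1 -84.5 z [188.5 197.3] slope 3.11
scene tipR 17 med [-10.8 -99.3 163.6] x [-12.6  -8.3] y -105.5 -94.0 z [158.  167.4] slope 0.63
scene houseL 55 med [ 30.3  98.  171.6] x [18.9 39.6] y 90.7 110.5 z [169.  174.3] slope -3.84
scene houseR 62 med [  29.9 -100.2  171.9] x [20.1 39.7] y -109.9 -90.3 z [168.9 174. ] slope 2.24
top bar 249 med [  1.6 -50.  194.7] x [-12.   13.4] y -77.9 -16.1 z [191.5 197.5] slope 2.57
top lugR 57 med [ 1.000e-01 -1.010e+02  1.936e+02] x [-3.8  4.8] y -117.7 -84.0 z [189.6 197.4] slope -0.24
top tipR 17 med [-12.2 -99.3 165.9] x [-15.7  -8.6] y -105.8 -93.2 z [161.2 171.4] slope -3.75
top houseR 69 med [ 28.9 -99.7 171.5] x [19.2 38.4] y -109.5 -89.9 z [169.1 173.7] slope 0.42
[532.5051425  234.88843399 201.19970557]
```

Lugs are centred in x within about 1 mm, in y within about 1 mm, and yaw is matched. Going down in small steps while watching the force.

Request:
{"op": "arm_command", "data": {
  "motion": [
    [0, 0, -0.0004, 0.004, 0],
    [0, 0, 0, 0.004, 0],
    [0, 0, 0, 0.003, 0],
    [0, 0, 0, 0.002, 0],
    [0, 0, 0, 0, 0]
  ]
}}

```text
time: 11.0
position: [531.2, 234.8, 186.4]
eef_rot: [-3.14, 0.001, 1.325]
contact_force: [0.4, 0.2, -3.9]
gripper_width: 10.1
finger_force: 30.0
```

Request:
{"op": "arm_command", "data": {
  "motion": [
    [0, 0, 0, 0.002, 0],
    [0, 0, 0, 0.002, 0],
    [0, 0, 0, 0.002, 0],
    [0, 0, 0, 0, 0]
  ]
}}

```text
time: 11.33
position: [531.5, 234.8, 180.9]
eef_rot: [-3.141, 0.0, 1.325]
contact_force: [0.8, 0.1, -3.8]
gripper_width: 9.8
finger_force: 30.0
```

Request:
{"op": "arm_command", "data": {
  "motion": [
    [0, 0, 0, 0.0015, 0],
    [0, 0, 0, 0.0015, 0],
    [0, 0, 0, 0, 0]
  ]
}}

```text
time: 11.58
position: [531.2, 235.3, 178.6]
eef_rot: [-3.14, -0.0, 1.325]
contact_force: [-4.3, -0.8, -1.1]
gripper_width: 9.7
finger_force: 30.0
```

Request:
{"op": "arm_command", "data": {
  "motion": [
    [0, 0, 0, 0.0015, 0],
    [0, 0, 0, 0.0015, 0],
    [0, 0, 0, 0, 0]
  ]
}}

```text
time: 11.83
position: [530.4, 235.8, 176.5]
eef_rot: [-3.138, -0.0, 1.325]
contact_force: [-8.1, 2.7, 5.3]
gripper_width: 9.7
finger_force: 30.0
```

Request:
{"op": "arm_command", "data": {
  "motion": [
    [0, 0, 0, 0.0015, 0],
    [0, 0, 0, 0.001, 0],
    [0, 0, 0, 0, 0]
  ]
}}

```text
time: 12.08
position: [530.4, 236.0, 174.5]
eef_rot: [-3.138, -0.001, 1.325]
contact_force: [-9.7, 2.8, 7.8]
gripper_width: 10.1
finger_force: 30.0
```

Request:
{"op": "arm_command", "data": {
  "motion": [
    [0, 0, 0, 0.001, 0],
    [0, 0, 0, 0.001, 0],
    [0, 0, 0, 0, 0]
  ]
}}

```text
time: 12.33
position: [530.1, 236.2, 172.4]
eef_rot: [-3.137, -0.001, 1.325]
contact_force: [-9.4, 3.2, 7.3]
gripper_width: 9.7
finger_force: 30.0
```

Request:
{"op": "arm_command", "data": {
  "motion": [
    [0, 0, 0, 0.001, 0],
    [0, 0, 0, 0.001, 0],
    [0, 0, 0, 0, 0]
  ]
}}

```text
time: 12.58
position: [530.4, 235.9, 169.6]
eef_rot: [-3.138, -0.001, 1.325]
contact_force: [-6.8, 2.0, 3.9]
gripper_width: 9.8
finger_force: 30.0
```

Request:
{"op": "arm_command", "data": {
  "motion": [
    [0, 0, 0, 0.001, 0],
    [0, 0, 0, 0.001, 0],
    [0, 0, 0, 0, 0]
  ]
}}

```text
time: 12.83
position: [530.4, 235.6, 166.4]
eef_rot: [-3.138, -0.0, 1.325]
contact_force: [-4.1, 2.7, -1.3]
gripper_width: 9.8
finger_force: 30.0
```

Request:
{"op": "arm_command", "data": {
  "motion": [
    [0, 0, 0, 0.001, 0],
    [0, 0, 0, 0, 0],
    [0, 0, 0, 0, 0]
  ]
}}

```text
time: 13.08
position: [530.4, 235.5, 165.1]
eef_rot: [-3.138, -0.0, 1.325]
contact_force: [-5.0, 2.5, -2.4]
gripper_width: 10.0
finger_force: 30.0
```

Request:
{"op": "arm_command", "data": {
  "motion": [
    [0, 0, 0, 0.001, 0],
    [0, 0, 0, 0, 0],
    [0, 0, 0, 0, 0]
  ]
}}

```text
time: 13.33
position: [530.5, 235.5, 163.8]
eef_rot: [-3.138, -0.0, 1.325]
contact_force: [-4.8, 3.6, -5.6]
gripper_width: 10.0
finger_force: 30.0
```

Request:
{"op": "arm_command", "data": {
  "motion": [
    [0, 0, 0, 0.001, 0],
    [0, 0, 0, 0, 0],
    [0, 0, 0, 0, 0]
  ]
}}

```text
time: 13.58
position: [531.0, 235.3, 163.3]
eef_rot: [-3.14, -0.0, 1.325]
contact_force: [-3.8, 3.8, -3.7]
gripper_width: 10.3
finger_force: 30.0
```

Request:
{"op": "arm_command", "data": {
  "motion": [
    [0, 0, 0, 0.001, 0],
    [0, 0, 0, 0, 0],
    [0, 0, 0, 0, 0]
  ]
}}

```text
time: 13.83
position: [531.6, 235.1, 163.1]
eef_rot: [-3.141, -0.0, 1.325]
contact_force: [-3.8, 2.8, -1.4]
gripper_width: 10.1
finger_force: 30.0
```

Request:
{"op": "arm_command", "data": {
  "motion": [
    [0, 0, 0, 0.001, 0],
    [0, 0, 0, 0, 0],
    [0, 0, 0, 0, 0]
  ]
}}

```text
time: 14.08
position: [532.7, 234.8, 163.0]
eef_rot: [3.139, -0.001, 1.325]
contact_force: [-2.2, -0.2, 4.1]
gripper_width: 9.7
finger_force: 30.0
```

Request:
{"op": "arm_command", "data": {
  "motion": [
    [0, 0, 0, 0.001, 0],
    [0, 0, 0, 0, 0],
    [0, 0, 0, 0, 0]
  ]
}}

```text
time: 14.33
position: [533.2, 234.8, 162.7]
eef_rot: [3.138, -0.001, 1.325]
contact_force: [-2.7, 0.3, 5.9]
gripper_width: 10.1
finger_force: 30.0
```

```bash
python3 - <<'E'
from station import *
s=observe();print(s["position"],s["eef_rot"],s["contact_force"],s["wrist_torque"])
E
```

```text
[533.16978227 234.8069759  162.67695021] [ 3.13820513e+00 -8.19003924e-04  1.32470388e+00] [-2.67624489  0.26347248  5.92044958] [-0.01032395  0.69356129  0.02073216]
```

Request:
{"op": "arm_command", "data": {
  "motion": [
    [0, 0, 0, 0.001, 0],
    [0, 0, 0, 0, 0],
    [0, 0, 0, 0, 0]
  ]
}}

```text
time: 14.58
position: [533.4, 234.8, 162.1]
eef_rot: [3.138, -0.001, 1.325]
contact_force: [-3.1, 0.2, 6.8]
gripper_width: 9.9
finger_force: 30.0
```

Request:
{"op": "arm_command", "data": {
  "motion": [
    [0, 0, 0, 0.001, 0],
    [0, 0, 0, 0, 0],
    [0, 0, 0, 0, 0]
  ]
}}

```text
time: 14.83
position: [533.5, 234.8, 161.8]
eef_rot: [3.138, -0.001, 1.325]
contact_force: [-5.3, -0.9, 10.0]
gripper_width: 9.1
finger_force: 30.0
```

```bash
python3 - <<'E'
from h import *
s=observe();print(s["position"],s["contact_force"],s["wrist_torque"])
t=-0.2465;X=np.array([np.cos(t),np.sin(t)]);Y=np.array([-np.sin(t),np.cos(t)]);O=np.array([532.2,234.3])
p,d=snapshot("scene");np.save("scene3.npy",d)
cv2.imwrite("pics/scene3.png",cv2.resize(p[130:240,325:445,::-1],(654,600),interpolation=cv2.INTER_CUBIC))
W=cloud("scene",d).reshape(-1,3);s=np.c_[(W[:,:2]-O)@X,(W[:,:2]-O)@Y,W[:,2]]
for side in(1,-1):
    for a,b in((82,92),(107,117)):
        q=s[(s[:,1]*side>a)&(s[:,1]*side<b)&(s[:,2]>140)&(s[:,2]<162)&(abs(s[:,0])<9)];print(side,a,len(q),np.median(q,0).round(1),np.percentile(q[:,2],[80,95]).round(1))
    q=s[(s[:,1]*side>50)&(s[:,1]*side<78)&(abs(s[:,2]-156)<6)&(abs(s[:,0])<11)];print("bar",side,len(q),np.median(q,0).round(2))
E
```

```text
[533.45533126 234.84150856 161.77944578] [-5.25047466 -0.9075484   9.97511688] [-0.19926515  1.08103913 -0.00601996]
1 82 9 [  4.2  89.3 155. ] [156.1 158.5]
1 107 5 [  4.5 111.4 156.2] [156.6 157.2]
bar 1 36 [  3.64  58.84 156.35]
-1 82 11 [  1.9 -85.6 154.9] [157.  158.1]
-1 107 21 [   3.3 -113.8  154.4] [156.  157.9]
bar -1 68 [  1.34 -63.63 156.58]
```

View pics/scene3.png

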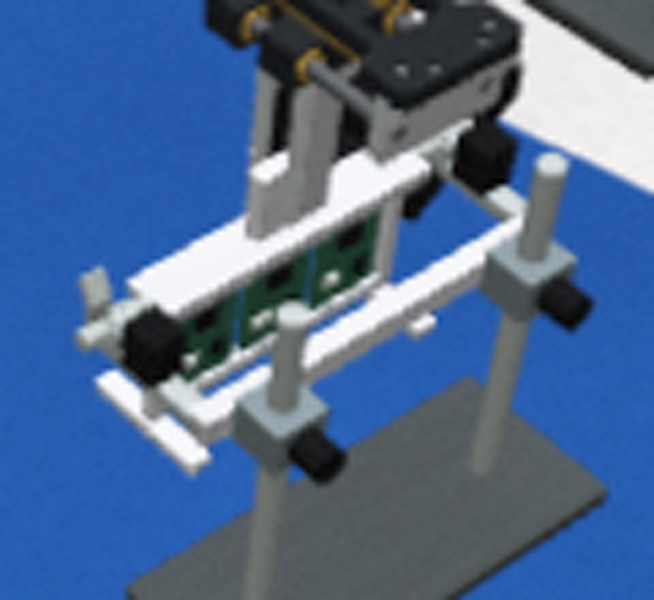

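The lugs look seated: both sit low beside the housings (crop 110,330 and 445,150), and the bar is level at z 156.4 and 156.6. I'll press slightly more so the load passes the 16 N upper figure, staying under 25 N, then test the catch.

Request:
{"op": "arm_command", "data": {
  "motion": [
    [0, 0, 0, 0.001, 0],
    [0, 0, 0, 0, 0],
    [0, 0, 0, 0, 0]
  ]
}}

```text
time: 15.13
position: [533.5, 234.9, 161.7]
eef_rot: [3.138, -0.001, 1.325]
contact_force: [-6.0, -1.3, 14.4]
gripper_width: 9.8
finger_force: 30.0
```

Request:
{"op": "arm_command", "data": {
  "motion": [
    [0, 0, -0.001, 0.0005, 0],
    [0, 0, 0, 0, 0],
    [0, 0, 0, 0, 0]
  ]
}}

```text
time: 15.38
position: [533.4, 234.9, 161.7]
eef_rot: [3.135, -0.001, 1.325]
contact_force: [-5.3, -2.4, 16.7]
gripper_width: 9.6
finger_force: 30.0
```

Hard stop at 161.7, so both lugs are on the floor. Now I'll take the load off and tug lightly, still gripping.

Request:
{"op": "arm_command", "data": {
  "motion": [
    [0, 0, 0, -0.002, 0],
    [0, 0, 0, -0.002, 0],
    [0, 0, 0, 0, 0],
    [0, 0, 0, 0, 0]
  ]
}}

```text
time: 15.72
position: [533.0, 234.9, 162.9]
eef_rot: [3.136, -0.001, 1.325]
contact_force: [3.5, -0.9, 4.1]
gripper_width: 9.6
finger_force: 30.0
```

Request:
{"op": "arm_command", "data": {
  "motion": [
    [0, 0, 0, -0.002, 0],
    [0, 0, 0, 0, 0],
    [0, 0, 0, 0, 0],
    [0, 0, 0, 0, 0]
  ]
}}

```text
time: 16.05
position: [530.9, 234.9, 163.2]
eef_rot: [3.141, 0.0, 1.325]
contact_force: [3.3, -1.0, 0.0]
gripper_width: 10.1
finger_force: 30.0
```

Request:
{"op": "arm_command", "data": {
  "motion": [
    [0, 0, 0, -0.001, 0],
    [0, 0, 0, 0, 0],
    [0, 0, 0, 0, 0],
    [0, 0, 0, 0, 0]
  ]
}}

```text
time: 16.38
position: [530.2, 235.0, 163.5]
eef_rot: [-3.14, 0.001, 1.325]
contact_force: [3.3, 0.1, -6.1]
gripper_width: 9.7
finger_force: 30.0
```

```bash
python3 - <<'E'
from station import *
s=observe();print(s["position"],s["eef_rot"],s["contact_force"],s["wrist_torque"])
E
```

```text
[530.17646987 235.01333431 163.51523251] [-3.14013385e+00  8.01698905e-04  1.32484343e+00] [ 3.31500258  0.06917242 -6.12137786] [-0.10538427 -0.71660252  0.00953473]
```

The tug shows both are caught. The carrier stays put at z 163.5 while the wrist is pulled down with more than the carrier's weight, and the moment is balanced. Taking off the residual load and letting go.

Request:
{"op": "arm_command", "data": {
  "motion": [
    [0, 0, 0.001, 0.0007, 0],
    [0, 0, 0, 0, 0],
    [0, 0, 0, 0, 0]
  ]
}}

```text
time: 16.63
position: [530.4, 235.0, 163.3]
eef_rot: [-3.138, 0.001, 1.325]
contact_force: [-4.3, -0.4, -1.1]
gripper_width: 9.7
finger_force: 30.0
```

Request:
{"op": "arm_command", "data": {
  "motion": [
    [15, 0, 0, 0, 0],
    [22, 0, 0, 0, 0],
    [30, 0, 0, 0, 0],
    [35, 0, 0, 0, 0],
    [35, 0, 0, 0, 0]
  ]
}}

```text
time: 17.05
position: [532.1, 235.0, 164.1]
eef_rot: [3.141, -0.0, 1.325]
contact_force: [-0.1, -0.8, 0.3]
gripper_width: 32.1
finger_force: 0.0
```

Request:
{"op": "arm_command", "data": {
  "motion": [
    [35, 0, 0, 0, 0],
    [35, 0, 0, 0, 0],
    [35, 0, 0, 0, 0]
  ]
}}

```text
time: 17.3
position: [531.8, 235.0, 163.8]
eef_rot: [3.141, -0.0, 1.325]
contact_force: [-0.1, 0.4, 0.8]
gripper_width: 33.1
finger_force: 0.0
```

Request:
{"op": "arm_command", "data": {
  "motion": [
    [35, 0, 0, -0.008, 0],
    [35, 0, 0, -0.015, 0],
    [35, 0, 0, -0.025, 0],
    [35, 0, 0, -0.03, 0],
    [35, 0, 0, -0.03, 0]
  ]
}}

```text
time: 17.72
position: [531.4, 234.8, 273.1]
eef_rot: [-3.141, 0.0, 1.325]
contact_force: [0.3, -0.6, 0.2]
gripper_width: 32.7
finger_force: 0.0
```

Request:
{"op": "arm_command", "data": {
  "motion": [
    [35, 0, 0, -0.03, 0],
    [35, 0, 0, -0.03, 0],
    [35, 0, 0, -0.02, 0],
    [35, 0, 0, -0.01, 0],
    [35, 0, 0, 0, 0]
  ]
}}

```text
time: 18.13
position: [532.7, 235.2, 365.2]
eef_rot: [3.137, -0.003, 1.325]
contact_force: [-0.1, -0.0, 0.4]
gripper_width: 33.1
finger_force: 0.0
```

Request:
{"op": "arm_command", "data": {
  "motion": [
    [35, 0, 0, 0, 0],
    [35, 0, 0, 0, 0],
    [35, 0, 0, 0, 0],
    [35, 0, 0, 0, 0],
    [35, 0, 0, 0, 0]
  ]
}}

```text
time: 18.55
position: [531.4, 234.9, 360.5]
eef_rot: [-3.14, 0.001, 1.325]
contact_force: [0.5, -0.4, -0.4]
gripper_width: 32.8
finger_force: 0.0
```

```bash
python3 - <<'E'
from h import *
t=-0.2465;X=np.array([np.cos(t),np.sin(t)]);Y=np.array([-np.sin(t),np.cos(t)]);O=np.array([532.2,234.3])
p,d=snapshot("scene")
cv2.imwrite("pics/scene4.png",cv2.resize(p[110:240,320:450,::-1],(600,600),interpolation=cv2.INTER_CUBIC))
W=cloud("scene",d).reshape(-1,3);s=np.c_[(W[:,:2]-O)@X,(W[:,:2]-O)@Y,W[:,2]]
for side in(1,-1):
    q=s[(s[:,1]*side>30)&(s[:,1]*side<78)&(abs(s[:,2]-156)<6)&(abs(s[:,0])<11)];print("bar",side,len(q),np.median(q,0).round(2))
print(observe()["position"],observe()["contact_force"])
E
```

```text
bar 1 115 [  0.58  54.18 157.48]
bar -1 126 [ -0.39 -54.48 157.76]
[531.54145722 234.8618032  360.88404234] [-0.77221005  0.64163408  0.4736823 ]
```

View pics/scene4.png

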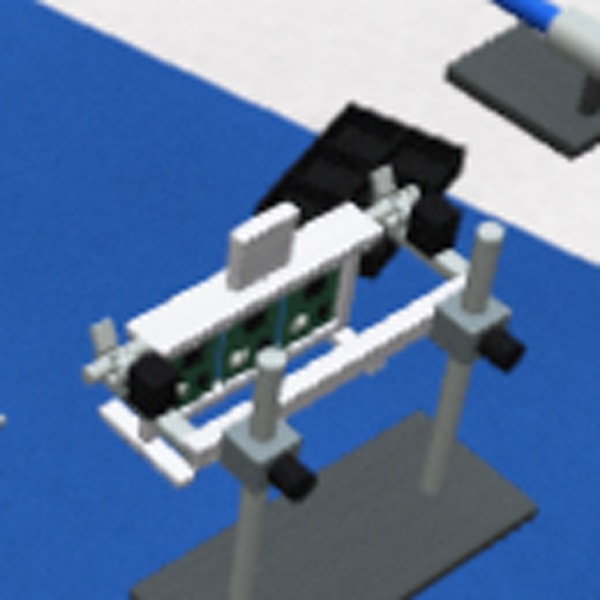

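The carrier hangs level, with its bar at z 157.5 and 157.8. That is about 1 mm above the floor stop, where the catches hold it; a lug that wasn't caught would sit at least 3 mm up. Both lugs are under the catches (crop 110,365 and 400,205), and the gripper is clear.

```bash
python3 -c "
from station import *
print(sign_off())"
```

```text
the job is handed in; nothing more can be done
None
```

The aluminium carrier hangs on the stand with both lugs held under their catches; I pressed with about 20 N at most, let go only after a tug test, and handed the job in at about 18.6 s.

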